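# Tip the worn valve tappet into the yellow bin

### The arm

A 6-joint arm with a two-finger parallel gripper is mounted at the origin on the work surface. World frame = base frame: x ahead of the robot, y to its left, z up, the work surface at z = 0. Lengths are in m, angles in rad, forces in N, time in s.
With the tool pointing down it reaches from about 0.35 to 0.725 m from the base axis. Payload 4.3 kg.
Tool frame: the origin (TCP) lies where the fingers leave the gripper's body, on its centre line; the fingertips stand 73 mm ahead of it and the grasp point (between the pads) lies 54 mm ahead of it; z points along the fingers, y is the line along which they close (so a half turn about z gives the same grasp; the last joint's range is limited). The gripper opens to 85 mm and grips with 20 to 120 N. Pads are 22 mm wide; open, the fingers measure 114 mm over their backs; the gripper's body (76 mm by 85 mm) begins 54 mm behind the grasp point. The pads swing forward as they close: fully open they stand 13 mm farther back than shut.
Start: joints at [-1.311, 0.377, 0.081, 1.274, 0, 1.46], TCP at [0.208, -0.536, 0.304] pointing down, gripper open.
Joint ranges: [-2.72, 2.72], [-0.84, 1.66], [-1.02, 1.22], [-1.77, 2.12], [-1.37, 1.28], [-3.14, 3.14]. Speed limits (rad/s): [2.57, 2.57, 3.14, 3.14, 3.14, 3.14].

### API

Orientations are given as a unit quaternion [w, x, y, z].
In Python, from workcell import observe, read_camera, calibration, hand_in gives the robot as it stands. The module is installed in compiled form; this text tells all that it offers.
- The arm moves only by the tool arm_command, never from a script. Its argument "deltas" is text: rows parted by semicolons, each of 6 numbers parted by spaces: the shift along the tool's x, y, z each as a share of 0.05 m, from -1 to 1, then the turn, a rotation vector about the tool's x, y, z each as a share of 45 degrees, from -1 to 1. A call has 1 to 12 rows; each row shifts and turns the commanded pose from where the row before left it, along the tool's axes as they then stand; what a row does not reach is not made up. A row lasts 1/10 s, in which the tool goes at most 50 mm and 8.59 degrees, less where a joint would pass 70% of its speed; a pose out of reach is approached as far as the arm can. A call with a number of a shift or a turn outside -1 to 1 is refused whole. A call with a gripper value outside its range is refused whole. "claw" is the opening, from 0 (shut) to 1 (fully open), set as the call begins (left out, the last holds). The fingers move at their own pace and stop on an object; "force" is the grip in N (left out, the last holds). Time passes only in rows, so rows that do not move let the fingers close. It gives the time, the measured TCP pose, the force, the opening and the grip force at its end, in the units of the state.
- observe(): the state, without advancing time (a new reading comes with each control period).
- read_camera(name): name is "side" or "top"; returns the picture (384x512x3 uint8, red, green, blue); there is no depth.
- calibration(name): a dict with "intrinsics" (3x3 intrinsics, pixels), "R" (3x3) and "t" (3): a world point X has camera coordinates R X + t. Camera axes: x right, y down, z forward; pixel columns grow to the right and rows downward; lengths in m; the calibration is good to about 2 mm. A picture is of the moment at which its call begins. calibration takes no time and is no camera call.
- hand_in(): hands the job in; it is judged then, once.
The state is a dict: "time": time; "joint_pos": joint angles; "dq": joint speeds; "joint_torque": joint torques, N m; "tcp_pos": TCP position; "ee_rot": TCP orientation; "contact_force": force on the tool from outside, world axes, zero at the start; "wrist_torque": the same for the moment, N m; "width": finger opening in m; "finger_force": force on a finger pad.
Only numpy, scipy, OpenCV 4.12 (cv2) and the standard library are available. Lean on these libraries where they do the work, as an engineer would, in place of code of your own. Each camera call takes 0.05 s, during which the arm holds its last target. There are 200 camera calls.

### The job

The valve tappet with the reddish-brown top is due for a new shim. Set it down gently, standing upright, on the half of the level rocker tray nearest the yellow bin and let go, so that its own weight tips the tray and it slides off into the yellow bin; never push the tray with the gripper or drop the tappet onto it. Leave the grey-topped tappet standing where it is.

Things in the scene. Friction and masses are not known exactly. Their poses are not given: they have to be found in the camera images.
- red_tappet: The tappet to move: an upright plain steel cylinder, 34 mm in diameter and 46 mm tall, about 150 g, with a dark reddish-brown disc (31 mm) on its top face and a thin dark band round it. It stands on the bench. Origin at its very centre, 23 mm above its foot; z along its axis, up.
- rocker: Rocker: white slippery tray, 126 x 200 mm (x, y), 4 mm lips along the two long sides, ends open, 140 mm above the bench between grey uprights (10 mm above the floor, at x = +-72 mm). Origin: middle of the tray floor, on the pivot (black line); x: pivot axis, y: towards one bin, z: up. Level when empty; a tappet 40-75 mm from the line tips its end 0.5 rad and slides off; level again in 2 s.
- yellow_bin_in (a point): The yellow open bin, 150 x 150 mm and 70 mm high, walls 4 mm, fixed on the bench under one end of the rocker tray (a like blue bin is under the other end; which is which changes). The point is the centre of its inner floor, 170 mm from the tray's pivot line along the tray; z up.
- grey_tappet: The other tappet, same size and steel, but with a dark grey top disc; it stands on the bench at least 95 mm from the reddish-brown one, centre to centre. Origin at its very centre, z along its axis, up. To be left standing.

How it is judged:
On the way:
1. The reddish-brown tappet, let go, rides on the rocker tray while its weight tips the tray by more than 0.15 rad (x of red_tappet in the frame of rocker between -0.06 and 0.06 m and y of red_tappet in the frame of rocker between -0.105 and 0.105 m and z of red_tappet in the frame of rocker between 0.01 and 0.036 m and angle between rocker's own z axis and vertical above 0.15 rad and contact force between the fingers and red_tappet below 0.3 N), for 0.03 s.
At the end, for the whole second after the job is handed in: The reddish-brown tappet lies or stands at rest inside the yellow bin (its centre within the bin's walls and less than 50 mm above the bin's floor), having tipped the tray, and the tray is level again within 0.1 rad (x of red_tappet in the frame of yellow_bin_in between -0.075 and 0.075 m and y of red_tappet in the frame of yellow_bin_in between -0.075 and 0.075 m and z of red_tappet in the frame of yellow_bin_in between 0.005 and 0.05 m and linear speed of red_tappet below 0.03 m/s and angle between rocker's own z axis and vertical below 0.1 rad); the robot touches nothing.
It fails at once if The gripper or arm pushes the rocker tray with more than 4 N (contact force between any of the arm, the fingers and rocker above 4 N).
It fails at once if The tappet is dropped onto the tray from more than about 17 mm (x of red_tappet in the frame of rocker between -0.06 and 0.06 m and y of red_tappet in the frame of rocker between -0.105 and 0.105 m and z of red_tappet in the frame of rocker between 0.04 and 0.3 m and contact force between red_tappet and anything else below 0.02 N).
It fails at once if The grey-topped tappet is moved by more than 20 mm or tipped (distance of grey_tappet from where it was at the start of the episode above 0.02 m or angle between grey_tappet's own z axis and vertical above 0.3 rad).
It also fails if it takes over 43 s, if anything falls off the work surface, if the arm or the gripper's body presses on something with over 40 N, if the wrist force passes 120 N, or if a joint passes its speed limit or range.

## Working session

There is one attempt and no reset: what is moved stays moved. The work goes in short steps, Python scripts to look and compute and a tool call to move; the robot and the scene stay as the last step left them, time stands still between calls to the robot, and variables do not carry over. Pictures are saved under pics/ and viewed, at most 10 in all, crops included, and the job is handed in when it is done.

Besides the shell and the picture viewer there is one more tool, called after "Emit:" by a JSON object that holds its "fn" and its "kwargs". arm_command: Moves the arm, as the interface text tells. Shift numbers are shares of 0.05 m and turn numbers shares of 45 degrees, none past 1 either way. Its arguments: {"type":"object","properties":{"deltas":{"type":"string"},"claw":{"type":"number"},"force":{"type":"number"}},"required":["deltas"]}

```bash
mkdir -p pics; python3 - <<'E'
from workcell import *
import cv2,numpy as np
for n in("top","side"):
    im=read_camera(n);cv2.imwrite(f"pics/{n}0.png",im[:,:,::-1]);c=calibration(n)
    print(n,np.round(c["intrinsics"],1).tolist(),np.round(c["R"],3).tolist(),np.round(c["t"],3).tolist())
s=observe();print(s["time"],s["tcp_pos"],s["ee_rot"],s["width"])
E
```

```text
top [[493.4, 0.0, 257.3], [0.0, 493.4, 191.7], [0.0, 0.0, 1.0]] [[0.004, -1.0, -0.012], [-0.994, -0.002, -0.11], [0.11, 0.013, -0.994]] [-0.046, 0.537, 1.122]
side [[403.7, 0.0, 253.3], [0.0, 403.7, 195.9], [0.0, 0.0, 1.0]] [[0.999, -0.033, -0.007], [-0.029, -0.736, -0.677], [0.017, 0.677, -0.736]] [-0.512, 0.063, 1.023]
0.1 [ 0.20770548 -0.53567073  0.30301983] [-9.59161498e-04  9.82954415e-01  1.83846917e-01 -9.37239932e-05] 0.08542537020296027
```

View pics/top0.png

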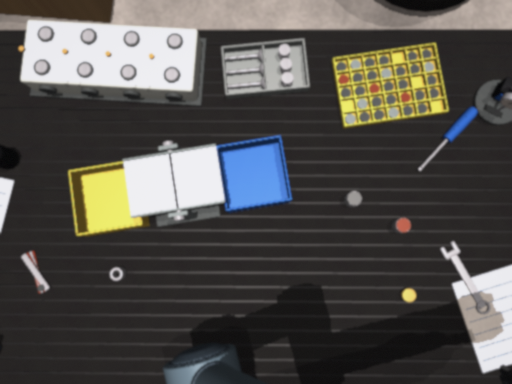

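View pics/side0.png

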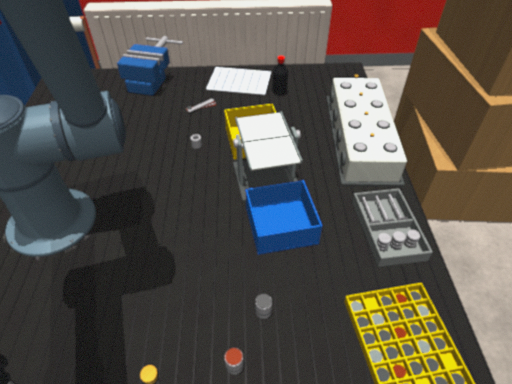

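The top view shows the red tappet at (403,225), the grey one at (354,198), the tray spanning about (124..224, 145..217) with its pivot line (171,151)-(177,208), and the yellow bin on the left (+y). The side view has red at (234,357) and grey at (264,305).

```bash
cat >h.py <<'E'
from workcell import *
import cv2,numpy as np
def plane(n,px,z):
    c=calibration(n);R=np.array(c["R"]);t=np.array(c["t"]);C=-R.T@t
    d=R.T@np.linalg.inv(c["intrinsics"])@[px[0],px[1],1];return (C+d*(z-C[2])/d[2])
def blob(m,near=None,amin=15):
    n,l,s,c=cv2.connectedComponentsWithStats(m.astype(np.uint8))
    return [(c[i].round(1).tolist(),int(s[i,4])) for i in range(1,n) if s[i,4]>amin and (near is None or np.hypot(*(c[i]-near))<15)]
E
python3 - <<'E'
from h import *
for n,r,g in(("top",(403,225),(354,198)),("side",(234,356),(264,302))):
    im=cv2.imread(f"pics/{n}0.png").astype(int);b,gg,rr=im[...,0],im[...,1],im[...,2]
    for nm,m,p in(("red",(rr>gg+40)&(rr>b+40),r),("grey",(rr>75)&(abs(rr-b)<25),g)):
        for c,a in blob(m,p): print(n,nm,c,a,plane(n,c,.046).round(4))
im=cv2.imread("pics/top0.png");hsv=cv2.cvtColor(im,cv2.COLOR_BGR2HSV)
m=((hsv[...,1]<50)&(hsv[...,2]>170)).astype(np.uint8);m[:,:110]=0;m[:,235:]=0;m[:135]=0;m[235:]=0
m=cv2.morphologyEx(m,cv2.MORPH_CLOSE,np.ones((5,5)))
cs,_=cv2.findContours(m,0,2);k=max(cs,key=cv2.contourArea);r=cv2.minAreaRect(k);print(r)
print([plane("top",p,.143).round(3).tolist() for p in cv2.boxPoints(r)],plane("top",r[0],.143))
for p in((171,151),(177,208)):print(plane("top",p,.14).round(3))
cv2.imwrite("pics/z.png",cv2.resize(im[130:245,60:300],None,fx=3,fy=3))
E
```

```text
top red [403.2, 224.7] 168 [ 0.4606 -0.3764  0.046 ]
top grey [354.0, 197.8] 213 [ 0.5218 -0.2659  0.046 ]
side red [233.2, 356.1] 237 [ 0.4631 -0.3766  0.046 ]
side grey [263.2, 304.9] 334 [ 0.5234 -0.2762  0.046 ]
((173.4900360107422, 179.9300079345703), (78.9131088256836, 95.45940399169922), 81.8698959350586)
[[0.619, 0.246, 0.143], [0.648, 0.045, 0.143], [0.481, 0.019, 0.143], [0.452, 0.217, 0.143]] [0.5492956  0.13144716 0.143     ]
[0.612 0.139 0.14 ]
[0.49  0.123 0.14 ]
```

View pics/z.png

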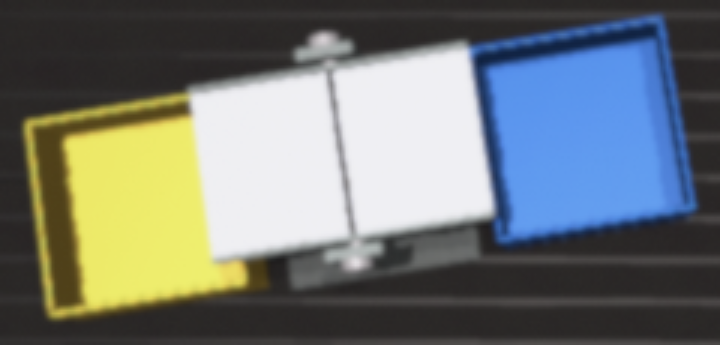

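Emit:
{"fn": "arm_command", "kwargs": {"deltas": "0.589 -0.113 0.2 0 0 0; 0.589 -0.113 0.2 0 0 0; 0.589 -0.113 0.2 0 0 0; 0.589 -0.113 0.2 0 0 0; 0.589 -0.113 0.2 0 0 0; 0.589 -0.113 0.2 0 0 0; 0.589 -0.113 0.2 0 0 0; 0.589 -0.113 0.2 0 0 0; 0.589 -0.113 0.2 0 0 0; 0.589 -0.113 0.2 0 0 0; 0 0 0.4 0 0 0; 0 0 0 0 0 0", "claw": 1, "force": 30}}

```text
time: 1.3
tcp_pos: [0.4612, -0.3749, 0.1808]
ee_rot: [-0.002, 0.983, 0.185, -0.002]
contact_force: [-0.1, 1.1, -0.3]
width: 0.0854
finger_force: 0.0
```

```bash
python3 - <<'E'
from h import *
s=observe();print(s["time"],s["tcp_pos"],s["ee_rot"])
im=read_camera("side")[:,:,::-1]
im2=read_camera("top")[:,:,::-1]
cv2.imwrite("pics/s1.png",np.hstack([cv2.resize(im[224:384,130:370],None,fx=1.6,fy=2),cv2.resize(im2[140:300,300:500],None,fx=2,fy=2)]))
E
```

```text
1.3 [ 0.46121992 -0.37489516  0.18078447] [-0.00244162  0.98278807  0.18471192 -0.0017772 ]
```

View pics/s1.png

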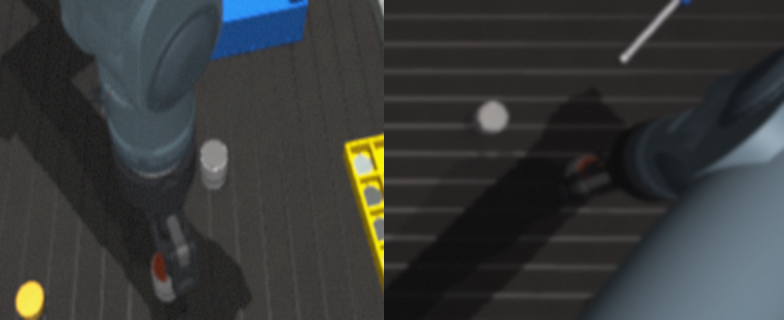

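The gripper hangs over the red tappet (its red disc shows between the fingers in both views) and the grey one stands clear, so I descend and grip.

Emit:
{"fn": "arm_command", "kwargs": {"deltas": "0 0.02 0.4 0 0 0; 0 0 0.4 0 0 0; 0 0 0.4 0 0 0; 0 0 0.3 0 0 0; 0 0 0.2 0 0 0; 0 0 0.2 0 0 0; 0 0 0 0 0 0; 0 0 0 0 0 0", "claw": 1}}

```text
time: 2.2
tcp_pos: [0.4625, -0.3784, 0.0895]
ee_rot: [0.0, 0.983, 0.184, 0.0]
contact_force: [-0.1, 0.1, -0.6]
width: 0.0859
finger_force: 0.0
```

Emit:
{"fn": "arm_command", "kwargs": {"deltas": "0 0 0 0 0 0; 0 0 0 0 0 0; 0 0 0 0 0 0; 0 0 0 0 0 0; 0 0 0 0 0 0; 0 0 0 0 0 0; 0 0 0 0 0 0; 0 0 0 0 0 0; 0 0 0 0 0 0; 0 0 0 0 0 0", "claw": 0, "force": 40}}

```text
time: 3.2
tcp_pos: [0.4627, -0.3782, 0.0895]
ee_rot: [0.0, 0.983, 0.184, 0.0]
contact_force: [-0.5, 0.7, 5.8]
width: 0.0331
finger_force: 40.0
```

Emit:
{"fn": "arm_command", "kwargs": {"deltas": "0 0 -0.2 0 0 0; 0 0 -0.4 0 0 0; 0 0 -0.5 0 0 0; 0 0 -0.5 0 0 0; 0 0 -0.5 0 0 0; 0 0 -0.5 0 0 0; 0 0 -0.5 0 0 0; 0 0 -0.5 0 0 0; 0 0 -0.4 0 0 0; 0 0 -0.2 0 0 0; 0 0 0 0 0 0; 0 0 0 0 0 0"}}

```text
time: 4.4
tcp_pos: [0.4621, -0.3777, 0.2979]
ee_rot: [-0.001, 0.983, 0.184, -0.0]
contact_force: [0.2, 0.8, -1.3]
width: 0.0328
finger_force: 39.9
```

Emit:
{"fn": "arm_command", "kwargs": {"deltas": "0.308 -0.552 0 0 0 0; 0.308 -0.552 0 0 0 0; 0.308 -0.552 0 0 0 0; 0.308 -0.552 0 0 0 0; 0.308 -0.552 0 0 0 0; 0.308 -0.552 0 0 0 0; 0.308 -0.552 0 0 0 0; 0.308 -0.552 0 0 0 0; 0.308 -0.552 0 0 0 0"}}

```text
time: 5.3
tcp_pos: [0.5009, -0.0947, 0.2972]
ee_rot: [-0.001, 0.983, 0.184, -0.001]
contact_force: [0.5, -0.1, -1.0]
width: 0.0326
finger_force: 40.1
```

Emit:
{"fn": "arm_command", "kwargs": {"deltas": "0.308 -0.552 0 0 0 0; 0.308 -0.552 0 0 0 0; 0.308 -0.552 0 0 0 0; 0.308 -0.552 0 0 0 0; 0.308 -0.552 0 0 0 0; 0.308 -0.552 0 0 0 0; 0.308 -0.552 0 0 0 0; 0.308 -0.552 0 0 0 0; 0.308 -0.552 0 0 0 0; 0 0 0 0 0 0"}}

```text
time: 6.3
tcp_pos: [0.5406, 0.1886, 0.2968]
ee_rot: [-0.001, 0.983, 0.186, -0.001]
contact_force: [-0.8, -0.9, -1.7]
width: 0.0327
finger_force: 40.2
```

Emit:
{"fn": "arm_command", "kwargs": {"deltas": "0 0 0 0 0 -0.173; 0 0 0 0 0 -0.173; 0 0 0 0 0 -0.173; 0 0 0 0 0 -0.173; 0 0 0 0 0 -0.173; 0 0 0 0 0 -0.173; 0 0 0 0 0 -0.173; 0 0 0 0 0 -0.173; 0 0 0 0 0 -0.173; 0 0 0 0 0 -0.173; 0 0 0 0 0 0"}}

```text
time: 7.4
tcp_pos: [0.5406, 0.1846, 0.2974]
ee_rot: [-0.001, 0.65, 0.76, -0.001]
contact_force: [0.3, 0.5, -1.7]
width: 0.0325
finger_force: 40.0
```

```bash
python3 - <<'E'
from h import *
from scipy.spatial.transform import Rotation as Ro
P=np.array([(190,88),(468,43),(495,217),(213,260)])/3+[60-1/3,130-1/3]
W=np.array([plane("top",p,.144)[:2] for p in P]);c=W.mean(0);v=(W[0]+W[3]-W[1]-W[2])/2
L=np.array([plane("top",np.array(p)/3+[60-1/3,130-1/3],.14)[:2] for p in((330,68),(352,238))])
print(W.round(4),c,v,np.linalg.norm(v),"line",L.mean(0),L[0]-L[1])
yaw=np.arctan2(-v[0],v[1]);print("yaw",np.degrees(yaw));v/=np.linalg.norm(v)
s=observe();p=s["tcp_pos"];q=s["ee_rot"];R=Ro.from_quat([q[1],q[2],q[3],q[0]]).as_matrix();print(s["time"],p,R.round(3).tolist(),s["width"],"tool y deg",np.degrees(np.arctan2(R[1,1],R[0,1])))
t=c+.055*v;d=np.r_[t-p[:2],0];print("target",t,"delta units",R.T@d/.05)
im=read_camera("side")[:,:,::-1];im2=read_camera("top")[:,:,::-1]
cv2.imwrite("pics/s2.png",np.hstack([cv2.resize(im[80:260,200:350],None,fx=2.6,fy=2.6)[:460],cv2.resize(im2[120:272,60:190],None,fx=3,fy=3.03)[:460]]))
E
```

```text
[[0.5938 0.2396]
 [0.6263 0.0432]
 [0.5027 0.0227]
 [0.4721 0.2194]] [0.54871473 0.1312441 ] [-0.03157793  0.19660126] 0.19912111953123876 line [0.54851627 0.13235803] [0.12097977 0.01825432]
yaw 9.124864178285115
7.4 [0.54057659 0.18462266 0.29742995] [[-0.156, 0.988, -0.003], [0.988, 0.156, -0.001], [-0.001, -0.003, -1.0]] 0.03253258017284426 tool y deg 8.986209240947074
target [0.53999247 0.18554808] delta units [ 2.01060676e-02 -8.64797017e-03  1.24840316e-05]
```

View pics/s2.png

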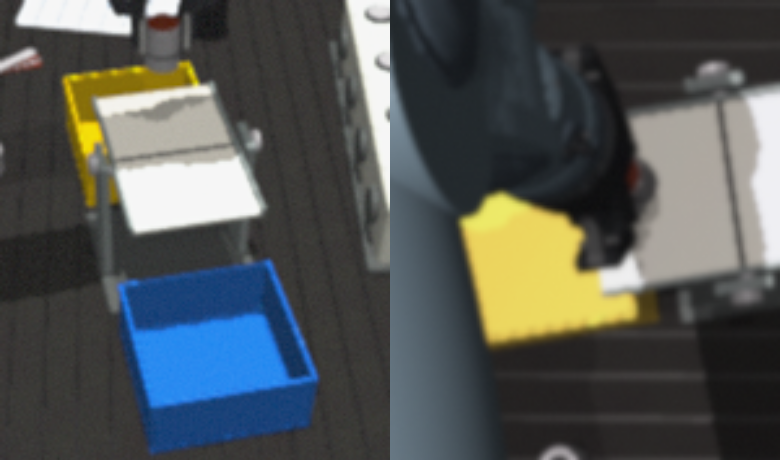

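The tappet hangs over the yellow half (red top at crop (163,22) in the side view), level and centred between the uprights. I lower it to about 3 mm above the tray floor and check.

Emit:
{"fn": "arm_command", "kwargs": {"deltas": "0.02 0 0.3 0 0 0; 0 0 0.3 0 0 0; 0 0 0.25 0 0 0; 0 0 0.2 0 0 0; 0 0 0.14 0 0 0; 0 0 0.1 0 0 0; 0 0 0 0 0 0; 0 0 0 0 0 0; 0 0 0 0 0 0"}}

```text
time: 8.4
tcp_pos: [0.5415, 0.1865, 0.235]
ee_rot: [0.0, 0.649, 0.761, 0.0]
contact_force: [-0.5, -0.2, -0.9]
width: 0.033
finger_force: 40.1
```

```bash
python3 - <<'E'
from h import *
s=observe();print(s["time"],s["tcp_pos"],s["contact_force"])
im=read_camera("side")[:,:,::-1]
cv2.imwrite("pics/s3.png",cv2.resize(im[90:190,210:330],None,fx=6,fy=6,interpolation=cv2.INTER_CUBIC))
E
```

```text
8.4 [0.54149527 0.18651161 0.23501798] [-0.49228348 -0.2242612  -0.92615053]
```

View pics/s3.png

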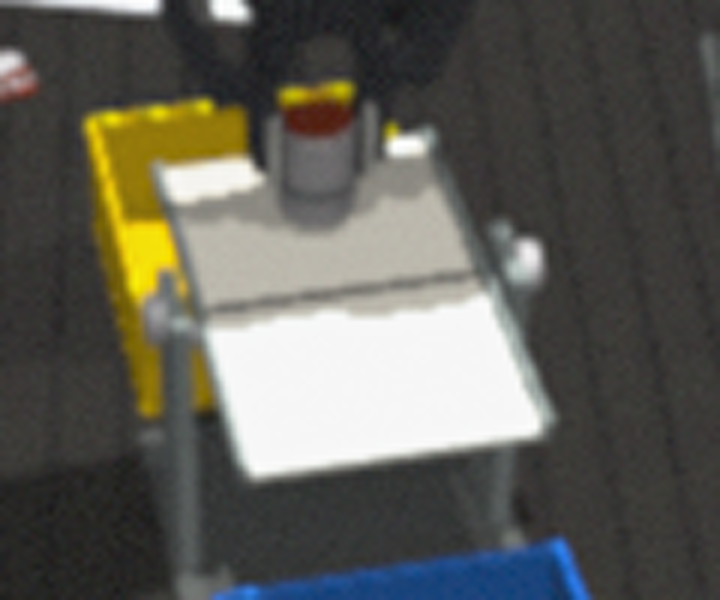

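The tappet stands upright just over the yellow half (foot near crop (315,220)), with the fingers either side across the tray. I lower the last few mm.

Emit:
{"fn": "arm_command", "kwargs": {"deltas": "0 0 0.03 0 0 0; 0 0 0.03 0 0 0; 0 0 0.03 0 0 0; 0 0 0 0 0 0; 0 0 0 0 0 0"}}

```text
time: 8.95
tcp_pos: [0.541, 0.1864, 0.2298]
ee_rot: [-0.0, 0.649, 0.761, -0.0]
contact_force: [-0.1, -0.1, -1.1]
width: 0.0327
finger_force: 40.1
```

Emit:
{"fn": "arm_command", "kwargs": {"deltas": "0 0 0 0 0 0; 0 0 0 0 0 0; 0 0 0 0 0 0; 0 0 0 0 0 0; 0 0 0 0 0 0; 0 0 0 0 0 0; 0 0 0 0 0 0; 0 0 0 0 0 0; 0 0 0 0 0 0; 0 0 0 0 0 0", "claw": 1}}

```text
time: 9.95
tcp_pos: [0.5411, 0.1864, 0.2299]
ee_rot: [0.0, 0.649, 0.761, -0.0]
contact_force: [0.1, 0.1, -0.3]
width: 0.0852
finger_force: 0.0
```

```bash
python3 - <<'E'
from h import *
s=observe();print(s["time"],s["tcp_pos"],s["contact_force"],s["width"])
im=read_camera("side")[:,:,::-1]
cv2.imwrite("pics/s4.png",cv2.resize(im[90:190,210:330],None,fx=6,fy=6,interpolation=cv2.INTER_CUBIC))
E
```

```text
9.95 [0.54114287 0.18639381 0.22987735] [ 0.09894752  0.10576308 -0.2854681 ] 0.08524492549311984
```

View pics/s4.png

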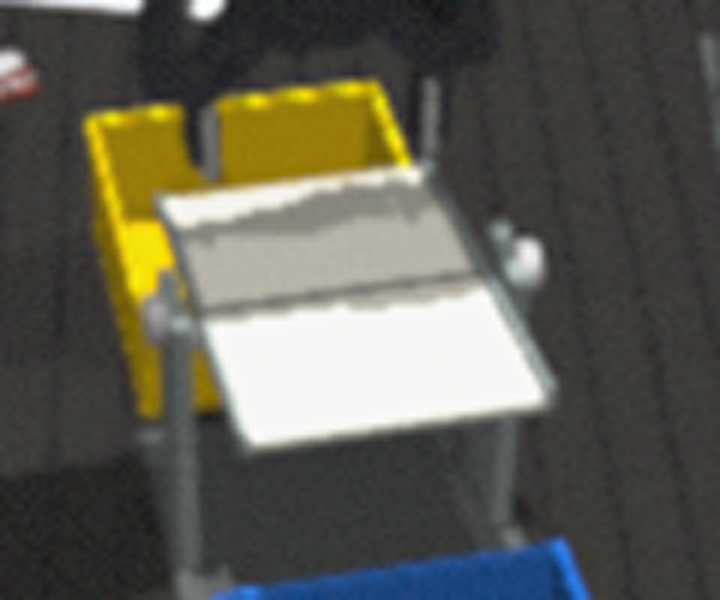

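The tappet has left the tray, which is tilted and coming back up. I raise the gripper clear and let things settle.

Emit:
{"fn": "arm_command", "kwargs": {"deltas": "0 0 -0.5 0 0 0; 0 0 -0.5 0 0 0; 0 0 -0.5 0 0 0; 0 0 -0.5 0 0 0; 0 -0.7 0 0 0 0; 0 -0.7 0 0 0 0; 0 -0.7 0 0 0 0; 0 -0.7 0 0 0 0; 0 0 0 0 0 0; 0 0 0 0 0 0; 0 0 0 0 0 0; 0 0 0 0 0 0"}}

```text
time: 11.2
tcp_pos: [0.4041, 0.1646, 0.33]
ee_rot: [0.0, 0.649, 0.761, 0.0]
contact_force: [-0.3, -0.2, 0.1]
width: 0.0854
finger_force: 0.0
```

Emit:
{"fn": "arm_command", "kwargs": {"deltas": "0 0 0 0 0 0; 0 0 0 0 0 0; 0 0 0 0 0 0; 0 0 0 0 0 0; 0 0 0 0 0 0; 0 0 0 0 0 0; 0 0 0 0 0 0; 0 0 0 0 0 0; 0 0 0 0 0 0; 0 0 0 0 0 0; 0 0 0 0 0 0; 0 0 0 0 0 0"}}

```text
time: 12.4
tcp_pos: [0.4028, 0.1644, 0.3299]
ee_rot: [0.0, 0.649, 0.761, -0.0]
contact_force: [0.7, -0.3, 0.3]
width: 0.0857
finger_force: 0.0
```

Emit:
{"fn": "arm_command", "kwargs": {"deltas": "0 0 0 0 0 0; 0 0 0 0 0 0; 0 0 0 0 0 0; 0 0 0 0 0 0; 0 0 0 0 0 0; 0 0 0 0 0 0; 0 0 0 0 0 0; 0 0 0 0 0 0; 0 0 0 0 0 0; 0 0 0 0 0 0; 0 0 0 0 0 0; 0 0 0 0 0 0"}}

```text
time: 13.6
tcp_pos: [0.4028, 0.1644, 0.3299]
ee_rot: [0.0, 0.649, 0.761, -0.0]
contact_force: [0.3, -0.1, 0.3]
width: 0.0854
finger_force: 0.0
```

```bash
python3 - <<'E'
from h import *
print(observe()["time"])
im=read_camera("side")[:,:,::-1];im2=read_camera("top")[:,:,::-1]
cv2.imwrite("pics/s5.png",np.hstack([cv2.resize(im[80:340,190:350],None,fx=2,fy=2),cv2.resize(im2[120:250,50:250],None,fx=2.2,fy=4)]))
E
```

```text
13.6
```

View pics/s5.png

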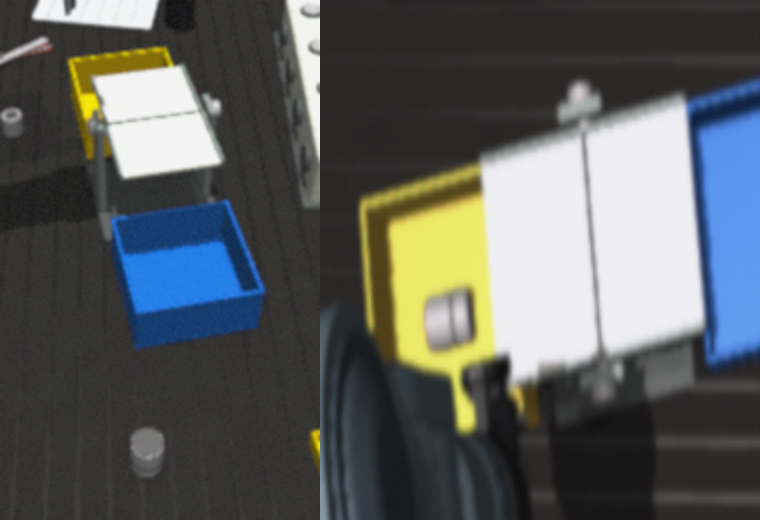

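The tappet lies in the yellow bin (crop (450,318)), the tray is level, and grey still stands. I check that it isn't still rolling, then hand in.

Emit:
{"fn": "arm_command", "kwargs": {"deltas": "0 0 0 0 0 0; 0 0 0 0 0 0; 0 0 0 0 0 0; 0 0 0 0 0 0; 0 0 0 0 0 0; 0 0 0 0 0 0; 0 0 0 0 0 0; 0 0 0 0 0 0; 0 0 0 0 0 0; 0 0 0 0 0 0; 0 0 0 0 0 0; 0 0 0 0 0 0"}}

```text
time: 14.9
tcp_pos: [0.4028, 0.1644, 0.3299]
ee_rot: [0.0, 0.649, 0.761, -0.0]
contact_force: [0.6, -0.0, 0.1]
width: 0.0855
finger_force: 0.0
```

```bash
python3 - <<'E'
from h import *
def f():
    im=read_camera("top")[180:212,90:122].astype(int)
    return blob(im[...,2]>im[...,0]-25)   # non-yellow pixels inside the bin
a=f()
for i in range(6): b=f()
print(a,b)
c=lambda x:np.array(max(x,key=lambda t:t[1])[0])
if np.hypot(*(c(a)-c(b)))<1: print(hand_in())
E
```

```text
[([18.5, 19.5], 248)] [([18.5, 19.5], 249)]
the job is handed in; nothing more can be done
None
```

The reddish-brown tappet was set down on the tray's yellow half, slid off when the tray tipped, and lies at rest in the yellow bin; the tray is level again, the grey tappet still stands, and the job is handed in, with no verdict returned.

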